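Set the reading slide on its mark with the backlash taken up, then clamp it

ROBOT

A 6-joint arm with a two-finger parallel gripper is mounted at the origin on the work surface. World frame = base frame: x ahead of the robot, y to its left, z up, the work surface at z = 0. Lengths are in m, angles in rad, forces in N, time in s.
With the tool pointing down it reaches from about 0.35 to 0.95 m from the base axis. Payload 17.4 kg.
Tool frame: the origin (TCP) lies midway between the tips of the shut fingers; the grasp point (between the pads) lies 19 mm behind it (grip_depth is the distance from the TCP to the grasp point, in m); z points along the fingers, y is the line along which they close (so a half turn about z gives the same grasp; the last joint's range is limited). The gripper opens to 93 mm and grips with 3 to 60 N. Pads are 15 mm wide; open, the fingers measure 128 mm over their backs; the gripper's body (75 mm by 188 mm) begins 65 mm behind the grasp point.
Start: joints at [1.246, 0.116, 1.442, -0, 1.584, -0.038], TCP at [0.191, 0.647, 0.219] pointing down, gripper open.
Joint ranges: [-2.83, 2.83], [-0.83, 2.19], [0.07, 2.5], [-1.14, 4.28], [0.01, 3], [-2.97, 2.97]. Speed limits (rad/s): [1.89, 1.89, 2.22, 3.14, 3.14, 3.14].

INTERFACE

Orientations are given as [roll, pitch, yaw] about the fixed x, y, z axes, in that order (R = Rz(yaw) Ry(pitch) Rx(roll)).
In Python, from plant import observe, snapshot, finish_job, grip_depth gives the robot as it stands.
- The arm moves only by the tool servo_tool, never from a script. Its argument "commands" is text: rows parted by semicolons, each of 4 numbers parted by spaces: the shift along the world's x, y, z in fractions of the full range, 1 being 0.4 m, then the turn about the world's z in fractions of the full range, 1 being 60 degrees. A call has 1 to 8 rows; each row is the pose to reach, as a shift and turn from the pose commanded when the call began; what a row does not reach only later rows make up. A row lasts 1/12 s, in which the tool goes at most 41.7 mm and 7.16 degrees, less where a joint would pass 70% of its speed; a pose out of reach is approached as far as the arm can. No shift or turn number may pass 1 either way. A call with a gripper value outside its range is refused whole. "claw" is the opening, from -1 (shut) to 1 (fully open), set as the call begins (left out, the last holds). The fingers move at their own pace and stop on an object; "force" is the grip in N (left out, the last holds). Time passes only in rows, so rows that repeat a pose let the fingers close. It gives the time, the measured TCP pose, the force, the opening and the grip force at its end, in the units of the state.
- observe(): the state, without advancing time (a new reading comes with each control period).
- snapshot(name): name is "scene" or "top" or "wrist"; returns a dict with "img" (384x512x3 uint8, red, green, blue), "mtx" (3x3 intrinsics, pixels), "rvec" (rotation vector, rad) and "tvec" (3), from world to camera coordinates, as OpenCV has them. Camera axes: x right, y down, z forward; pixel columns grow to the right and rows downward; lengths in m; the calibration is good to about 2 mm. The wrist camera is an equidistant fisheye: a pixel r from the principal point sees the ray r / f radians off the axis. A picture is of the moment at which its call begins. There is no depth.
- finish_job(): hands the job in; it is judged then, once.
The state is a dict: "time": time; "joint_positions": joint angles; "qvel": joint speeds; "tau": joint torques, N m; "ee_pos": TCP position; "eef_rot": TCP orientation; "force": force on the tool from outside, world axes, zero at the start; "ft_torque": the same for the moment, N m; "gripper_width": opening from 0.0 (shut) to 1.0 (fully open); "gripper_force": force on a finger pad.
Only numpy, scipy, OpenCV 4.12 (cv2) and the standard library are available. Lean on these libraries where they do the work, as an engineer would, in place of code of your own. Each camera call takes 0.05 s, during which the arm holds its last target. There are 200 camera calls.

TASK

Turn the handwheel of the white reading slide counter-clockwise (seen from above) until the carriage pointer has run about 10 mm past the mark on the clip, then turn it back clockwise to bring the pointer level with the mark, finishing on that clockwise pull so that the wheel's free play is taken up. Then let go of the handle and push the black clamp button on the carriage straight down, past its light travel, until it feels firm (push with 12 to 22 N, no more), and leave the setting as it is. Move the carriage only with the wheel, hold the handle lightly and follow it round without straining it (grip and push together under 80 N), and leave the things around it alone.

Things in the scene. Friction and masses are not known exactly. Their poses are not given: they have to be found in the camera images.
- slide: White base plate 240 (x) x 250 (y) x 20 mm fixed on the bench, origin at the centre of its underside. Rail along its y at x = +55 mm; handwheel on an upright shaft at x = -55 mm. Rack and pinion: the carriage moves 10 mm per rad of the shaft, to the slide's +y when turned counter-clockwise from above. Its travel ends 54 mm either side of the middle; the mark is at y = -2 to +20 mm.
- hub (a point): Point on the handwheel's upright axis, on top of the hub, 106 mm above the bench. The wheel is dark steel with three spokes, rim radius 55 mm, rim top 101 mm above the bench.
- crank (a point): Centre of the top of the brass upright handle on the wheel's rim: diameter 16 mm, from 101 to 143 mm above the bench, 55 mm from the axis, a sleeve that spins freely on its pin. Turning the shaft takes about 9 N at the handle (3 N or more stay when it is held still), the free play about 0.5 N; both are friction, and the wheel stays where it is left.
- wheel (a joint): Free play of the handwheel on its shaft in rad, from -0.3 to +0.3, counter-clockwise positive: +0.3 when it drives the shaft counter-clockwise, -0.3 when it drives it clockwise; in between, the wheel turns lightly and the carriage stands still.
- pointer (a point): Tip of the thin dark pointer of the carriage, on the side away from the wheel, 52 mm above the bench. The carriage is an aluminium block 62 x 56 x 30 mm (top 70 mm above the bench) on the rail.
- mark (a point): Tip of the fixed dark blade (3 mm wide) on the small steel clip at the slide's outer edge, facing the pointer, 46 mm above the bench; its axes are parallel to the slide's. The pointer is level with the mark when both have the same y in the slide's frame; at the start the pointer is 10 to 45 mm short of it, towards the slide's -y.
- button_top (a point): Top centre of the clamp button on the carriage: black cap, diameter 26 mm, over a dark collar of diameter 38 mm whose top is 78 mm above the bench; cap top 92 to 116 mm above the bench at the start. It slides down under about 4 N for 4 to 16 mm (differs, cannot be seen), then meets a strong spring washer: firm up to 8 N, then 1 mm for every 9 N. It stays down when let go.
- carriage: The carriage with its clamp button; origin at the middle of the block's underside, 40 mm above the bench; axes parallel to the slide's. The button stands over the origin.
- sample_bottle: Amber capped jar, 48 mm diameter, 110 mm tall, on the bench; leave alone.
- bulb: Orange pipette bulb standing on the bench, 62 mm diameter, 85 mm tall; leave alone.
- vial_tray: Low white divided tray 100 x 160 x 30 mm on the bench; leave alone.
- pinion: The upright pinion shaft with the handwheel and its handle; origin on the axis, at bench height.

How it is judged:
On the way, in this order (a step that is already met when the one before it is completed fails the run):
1. the pointer has been run at least 6 mm past the mark (y of pointer in the frame of mark above 0.006 m), for 0.1 s.
2. the pointer is back within 2 mm of the mark with the wheel's play taken up clockwise (y of pointer in the frame of mark between -0.002 and 0.002 m and value of joint wheel below -0.15 rad), for 0.3 s.
3. with the pointer there, the clamp button is pushed firm (over 12 N) (all of step 2 and contact force between anything else and carriage above 12 N), for 0.15 s.
At the end, for the whole second after the job is handed in: The pointer stands within 2 mm of the mark along the slide, the wheel's free play is still taken up clockwise (joint wheel below -0.15 rad) and the wheel is at rest (all of step 2 and velocity of joint wheel between -0.05 and 0.05 rad/s); the robot touches nothing.
It fails at once if the wheel or its handle is gripped and pushed with 80 N or more in all (contact force between anything else and pinion above 80 N).
It fails at once if the carriage or its clamp button is pushed with more than 22 N (contact force between anything else and carriage above 22 N).
It fails at once if a bystander is moved more than 20 mm (distance of any of sample_bottle, bulb, vial_tray from where it was at the start of the episode above 0.02 m).
It also fails if it takes over 67 s, if anything falls off the work surface, if the arm or the gripper's body presses on something with over 40 N, if the wrist force passes 120 N, or if a joint passes its speed limit or range.

## Working session

There is one attempt and no reset: what is moved stays moved. The work goes in short steps, Python scripts to look and compute and a tool call to move; the robot and the scene stay as the last step left them, time stands still between calls to the robot, and variables do not carry over. Pictures are saved under pics/ and viewed, at most 10 in all, crops included, and the job is handed in when it is done.

Besides the shell and the picture viewer there is one more tool, called after "Request:" by a JSON object that holds its "api" and its "payload", one argument or row to a line. servo_tool: Moves the arm, as the interface text tells. Its arguments: {"type":"object","properties":{"commands":{"type":"string"},"claw":{"type":"number"},"force":{"type":"number"}},"required":["commands"]}

```bash
mkdir -p pics; cat > h.py <<'E'
import numpy as np, cv2
from plant import observe, snapshot, finish_job, grip_depth
def ray(s,uv,fish=False):
    R=cv2.Rodrigues(np.array(s["rvec"],float))[0]; t=np.array(s["tvec"],float).ravel(); K=np.array(s["mtx"])
    x=(uv[0]-K[0,2])/K[0,0]; y=(uv[1]-K[1,2])/K[1,1]
    if fish:
        r=np.hypot(x,y); d=np.array([np.sin(r)*x/max(r,1e-9),np.sin(r)*y/max(r,1e-9),np.cos(r)])
    else: d=np.array([x,y,1.])
    return -R.T@t, R.T@d
def onz(s,uv,z,fish=False):
    c,d=ray(s,uv,fish); return c+d*(z-c[2])/d[2]
def proj(s,p):
    return cv2.projectPoints(np.array(p,float).reshape(-1,1,3),np.array(s["rvec"],float),np.array(s["tvec"],float),np.array(s["mtx"],float),None)[0].reshape(-1,2)
E
python3 - <<'E'
from h import *
import pickle
S={n:snapshot(n) for n in("scene","top","wrist")}
pickle.dump(S,open("s0.pkl","wb"))
for n,s in S.items():
    cv2.imwrite(f"pics/{n}0.png",cv2.resize(s["img"][:,:,::-1],(768,576),interpolation=cv2.INTER_CUBIC) )
    c,d=ray(s,(256,192)); print(n,c.round(3),d.round(3),np.array(s["mtx"])[0,0])
print(observe(),grip_depth)
E
```

```text
scene [ 0.913 -0.53   0.669] [-0.441  0.628 -0.642] 365.72043675447514
top [0.451 0.017 1.533] [ 0.059 -0.023 -0.998] 466.46221220781456
wrist [0.112 0.671 0.384] [ 0.283 -0.066 -0.957] 297.3186396354542
{'time': 0.15, 'joint_positions': array([ 1.24619635e+00,  1.16384288e-01,  1.44210194e+00, -1.13906368e-05,
        1.58400652e+00, -3.77950292e-02]), 'qvel': array([-1.33211392e-03, -1.22866421e-03, -1.59911832e-03, -8.46009599e-04,
        2.42451707e-03, -4.77169616e-05]), 'tau': array([ 6.07844486e-04, -7.21760631e+01, -6.22949481e+01,  7.81258196e-02,
        2.26666254e-02, -8.71088946e-05]), 'ee_pos': array([0.19090962, 0.64727925, 0.21807517]), 'eef_rot': array([-3.14069277e+00, -2.26293108e-05,  2.85478755e+00]), 'force': array([-1.16945435, -0.35481137, -0.38850284]), 'ft_torque': array([-0.00553873,  0.00123342,  0.02998124]), 'gripper_force': 0.0, 'gripper_width': 1.0012108688259818} 0.0188
```

View pics/top0.png

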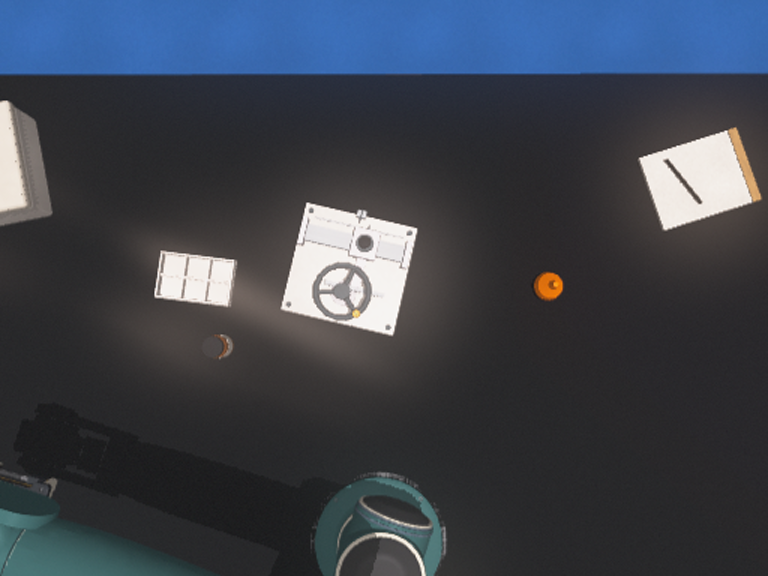

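View pics/scene0.png

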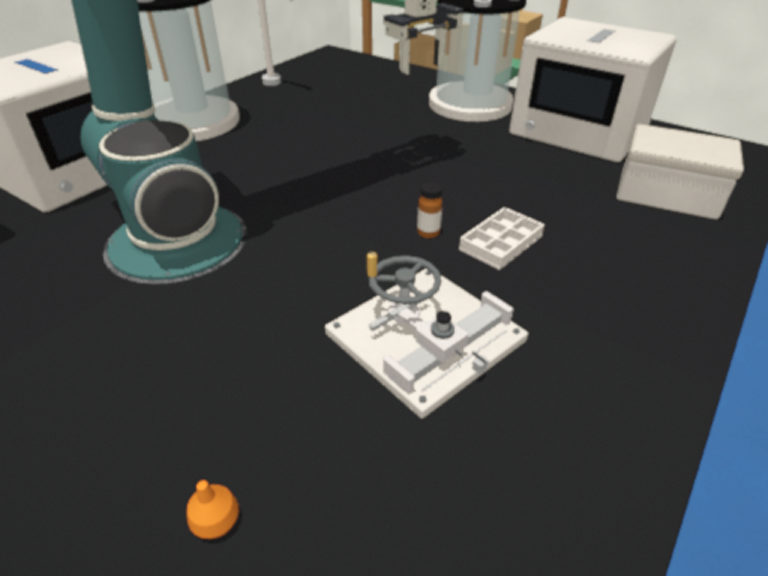

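The top view shows the slide tilted, with the wheel hub near (342,291), the brass handle near (356,314) and the button near (365,242), in 1.5x pixels. Next I'll measure these.

```bash
python3 - <<'E'
from h import *
import pickle
S=pickle.load(open("s0.pkl","rb")); t=S["top"]; c=S["scene"]
im=t["img"]; hsv=cv2.cvtColor(im,cv2.COLOR_RGB2HSV)
roi=np.zeros(im.shape[:2],np.uint8); roi[130:228,183:283]=1
w=((hsv[...,2]>150)&(hsv[...,1]<60)).astype(np.uint8)*roi
w=cv2.morphologyEx(w,cv2.MORPH_CLOSE,np.ones((25,25)))
k=max(cv2.findContours(w,0,2)[0],key=cv2.contourArea)
r=cv2.minAreaRect(k); b=cv2.boxPoints(r)
B=np.array([onz(t,p,0.02) for p in b]); print("box",B.round(4).tolist(), "sides",np.linalg.norm(B-np.roll(B,1,0),axis=1).round(4),"ctr",B.mean(0).round(4))
def brass(s,roi):
    h=cv2.cvtColor(s["img"],cv2.COLOR_RGB2HSV); x0,y0,x1,y1=roi
    m=(h[...,0]>10)&(h[...,0]<30)&(h[...,1]>110)&(h[...,2]>110); mm=np.zeros_like(m); mm[y0:y1,x0:x1]=m[y0:y1,x0:x1]
    return np.argwhere(mm)[:,::-1]
pt=brass(t,(200,190,260,225)); print("brass top px",pt.mean(0),len(pt),onz(t,pt.mean(0),.135).round(4))
ps=brass(c,(235,160,260,195)); print("scene brass",ps.min(0),ps.max(0),len(ps))
u=ps[:,0].mean()
top=(u,ps[:,1].min()+2); print(onz(c,top,.143).round(4))
# hub from both
print("hub top",onz(t,(342/1.5,291/1.5),.106).round(4),"hub scene",onz(c,(405/1.5,273/1.5),.106).round(4))
print("button top",onz(t,(365/1.5,242/1.5),.104).round(4),"scene",onz(c,(443/1.5,316/1.5),.104).round(4))
E
```

```text
box [[0.496, 0.2078, 0.02], [0.7412, 0.1512, 0.02], [0.6822, -0.0937, 0.02], [0.4378, -0.0342, 0.02]] sides [0.2489 0.2516 0.2519 0.2516] ctr [0.5893 0.0578 0.02  ]
brass top px [237.     208.4375] 16 [0.4848 0.0425 0.135 ]
scene brass [244 169] [251 184] 91
[0.4894 0.0375 0.143 ]
hub top [0.5299 0.0703 0.106 ] hub scene [0.532  0.0732 0.106 ]
button top [0.6304 0.0227 0.104 ] scene [0.6355 0.0215 0.104 ]
```

Careful with the scale: shifts go in shares of 0.4 m and turns go in shares of 60 degrees. That gives: -0.28 m / 0.4 = -0.7, -0.245 m / 0.4 = -0.6125, 2.9 degrees / 60 = 0.0483.

Request:
{"api": "servo_tool", "payload": {
  "commands": "0.0425 -0.085 0 0; 0.085 -0.175 0 0.0167; 0.1275 -0.2625 0 0.0333; 0.17 -0.35 0 0.0483; 0.2125 -0.4375 0 0.0483; 0.255 -0.525 0 0.0483; 0.2975 -0.6125 0 0.0483; 0.34 -0.7 0 0.0483",
  "claw": 0,
  "force": 15
}}

```text
time: 0.82
ee_pos: [0.3272, 0.3657, 0.2185]
eef_rot: [3.142, 0.0, 2.906]
force: [0.7, 0.1, 0.3]
gripper_width: 0.511
gripper_force: 0.0
```

To row units: -0.28 m / 0.4 = -0.7, -0.245 m / 0.4 = -0.6125.

Request:
{"api": "servo_tool", "payload": {
  "commands": "0.0425 -0.085 0 0; 0.085 -0.175 0 0; 0.1275 -0.2625 0 0; 0.17 -0.35 0 0; 0.2125 -0.4375 0 0; 0.255 -0.525 0 0; 0.2975 -0.6125 0 0; 0.34 -0.7 0 0"
}}

```text
time: 1.48
ee_pos: [0.4632, 0.0855, 0.2187]
eef_rot: [3.141, 0.0, 2.905]
force: [0.7, -0.4, 0.3]
gripper_width: 0.499
gripper_force: 0.0
```

To row units: -0.047 m / 0.4 = -0.1175, 0.028 m / 0.4 = 0.07.

Request:
{"api": "servo_tool", "payload": {
  "commands": "0.035 -0.06 0 0; 0.07 -0.1175 0 0; 0.07 -0.1175 0 0; 0.07 -0.1175 0 0"
}}

```text
time: 1.82
ee_pos: [0.4911, 0.0395, 0.2182]
eef_rot: [-3.141, -0.001, 2.903]
force: [-0.8, 0.4, 0.1]
gripper_width: 0.501
gripper_force: 0.0
```

```bash
python3 - <<'E'
from h import *
import pickle
s=snapshot("wrist"); pickle.dump(s,open("w1.pkl","wb"))
cv2.imwrite("pics/w1.png",cv2.resize(s["img"][:,:,::-1],(768,576),interpolation=cv2.INTER_CUBIC))
print(s["mtx"]); c,d=ray(s,(256,192)); print(c,d,observe()["ee_pos"],observe()["eef_rot"],observe()["time"])
E
```

```text
[[297.31863964   0.         250.49784624]
 [  0.         297.31863964 192.19069614]
 [  0.           0.           1.        ]]
[0.4117869  0.05885665 0.38446039] [ 0.28502318 -0.05125268 -0.95732849] [0.49078262 0.04036781 0.21835309] [-3.14158699e+00 -7.25827316e-04  2.90438686e+00] 1.8667
```

View pics/w1.png

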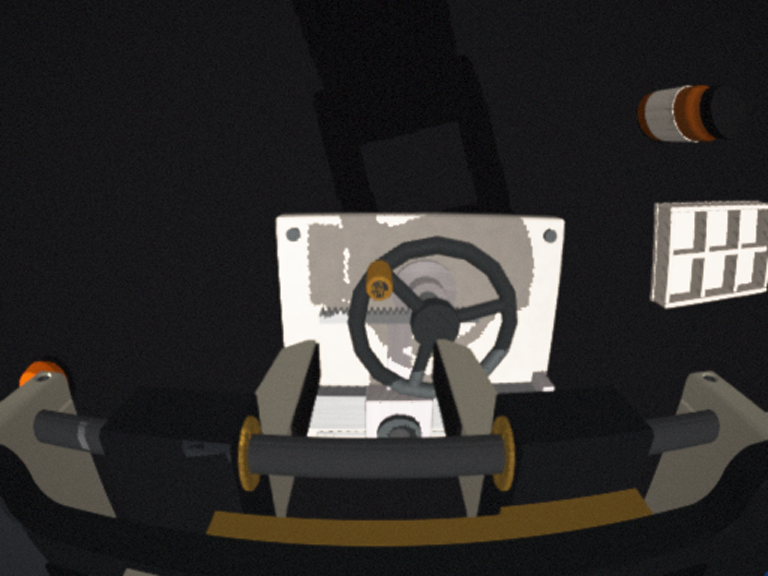

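The wrist view shows the handle top at (379,288) and the hub at (435,322), both in 1.5x pixels. The fingers block the pointer and clip. I'll refine the hub and handle positions.

```bash
python3 - <<'E'
from h import *
import pickle
s=pickle.load(open("w1.pkl","rb"))
h=cv2.cvtColor(s["img"],cv2.COLOR_RGB2HSV)
# brass top contour
m=((h[...,0]>8)&(h[...,0]<30)&(h[...,1]>110)).astype(np.uint8); r=np.zeros_like(m); r[165:210,235:270]=1; m*=r
ys,xs=np.nonzero(m); print("brass",xs.min(),xs.max(),ys.min(),ys.max())
P=np.array([onz(s,p,.143,True) for p in zip(xs[ys>ys.max()-12],ys[ys>ys.max()-12])]); print("crank top",P.mean(0).round(4), onz(s,(379/1.5,288/1.5),.143,True).round(4))
# rim: outer dark pixels; cast rays to z=.101 (rim top), fit circle to outer boundary in upper/side arc
hub=onz(s,(435/1.5,321/1.5),.106,True); print("hub click",hub.round(4))
pts=[]
for (u,v) in [(435,237),(351,325),(517,325),(370,272),(500,272),(365,368),(504,366),(390,250)]:
    pts.append(onz(s,(u/1.5,v/1.5),.094,True)[:2])
pts=np.array(pts); A=np.c_[2*pts,np.ones(len(pts))]; x=np.linalg.lstsq(A,(pts**2).sum(1),rcond=None)[0]
print("rim",x[:2].round(4),"R",np.sqrt(x[2]+x[:2]@x[:2]))
# plate near edge corners (top z .02): (277,217),(564,219)
a,b=onz(s,(277/1.5,217/1.5),.02,True),onz(s,(564/1.5,219/1.5),.02,True); d=b-a; print("edge",a.round(4),b.round(4),np.hypot(*d[:2]),"slide yaw deg",np.degrees(np.arctan2(-d[0],d[1])))
E
```

```text
brass 244 261 173 199
crank top [0.484  0.0426 0.143 ] [0.483  0.0432 0.143 ]
hub click [0.5253 0.072  0.106 ]
rim [0.5333 0.0727] R 0.06090616525509589
edge [ 0.4391 -0.033   0.02  ] [0.4962 0.2069 0.02  ] 0.24656740878724193 slide yaw deg -13.40188428376156
```

To row units: -0.109 m / 0.4 = -0.2725, -0.103 m / 0.4 = -0.2575.

Request:
{"api": "servo_tool", "payload": {
  "commands": "-0.015 0.005 0 0; -0.015 0.005 -0.05 0; -0.015 0.005 -0.1125 0; -0.015 0.005 -0.175 0; -0.015 0.005 -0.225 0; -0.015 0.005 -0.2575 0; -0.015 0.005 -0.2725 0; -0.015 0.005 -0.2725 0"
}}

```text
time: 2.53
ee_pos: [0.4843, 0.043, 0.109]
eef_rot: [-3.141, -0.001, 2.906]
force: [0.1, -0.0, -0.1]
gripper_width: 0.499
gripper_force: 0.0
```

Request:
{"api": "servo_tool", "payload": {
  "commands": "0 0 0 0; 0 0 0 0; 0 0 0 0; 0 0 0 0; 0 0 0 0; 0 0 0 0",
  "claw": -1,
  "force": 12
}}

```text
time: 3.03
ee_pos: [0.4853, 0.0425, 0.1101]
eef_rot: [3.141, 0.001, 2.905]
force: [0.5, 0.1, 2.4]
gripper_width: 0.17
gripper_force: 12.0
```

```bash
python3 - <<'E'
from h import *
import pickle
o=observe(); print(o["ee_pos"],o["force"],o["gripper_width"],o["gripper_force"])
for n in("wrist","top","scene"):
    s=snapshot(n); pickle.dump(s,open(n+"2.pkl","wb"))
    if n=="wrist": a=cv2.resize(s["img"][:,:,::-1],None,fx=1.5,fy=1.5)[250:450,150:550]
    if n=="top": b=cv2.resize(s["img"][120:230,175:290,::-1],(400,383),interpolation=cv2.INTER_CUBIC)
    if n=="scene": c=cv2.resize(s["img"][150:285,210:360,::-1],(400,360),interpolation=cv2.INTER_CUBIC)
c=cv2.copyMakeBorder(c,0,23,0,0,0); a=cv2.resize(a,(400,200)); 
cv2.imwrite("pics/g2.png",np.vstack([np.hstack([b,c]),np.hstack([a,a*0])]))
E
```

```text
[0.48526491 0.04245319 0.1100949 ] [0.5411293  0.10700363 2.37870966] 0.16962868467352965 12.000082433223724
```

View pics/g2.png

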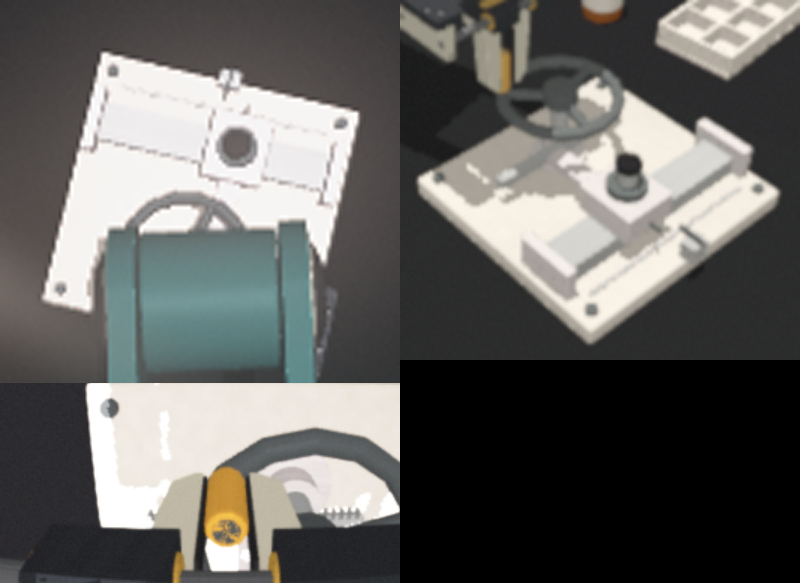

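The gripper holds the handle. In the scene crop the pointer tip is near (658,230) and the mark blade near (683,232). I'll estimate the gap between them.

```bash
cat >> h.py <<'E'
yaw=np.radians(-13.4); C=np.array([0.5844,0.0592]); RS=np.array([[np.cos(yaw),-np.sin(yaw)],[np.sin(yaw),np.cos(yaw)]])
def sl(p): return RS.T@(np.array(p)[:2]-C)   # world -> slide xy
def wd(x,y,z): return np.r_[RS@[x,y]+C,z]
E
python3 - <<'E'
from h import *
import pickle
s=pickle.load(open("scene2.pkl","rb")); t=pickle.load(open("top2.pkl","rb"))
f=lambda x,y:(210+(x-400)/2.667,150+y/2.667)
print("scene pointer",sl(onz(s,f(658,230),.052)).round(4),"mark",sl(onz(s,f(683,232),.046)).round(4),"button",sl(onz(s,f(628,160),.104)).round(4))
g=lambda x,y:(175+x/3.478,120+y/3.478)
print("top pointer",sl(onz(t,g(243,100),.052)).round(4),"mark",sl(onz(t,g(230,88),.046)).round(4),"button",sl(onz(t,g(237,146),.104)).round(4))
o=observe()["ee_pos"]; d=o[:2]-[.531,.072]; a0=np.arctan2(d[1],d[0]); print(np.degrees(a0),np.hypot(*d))
cv2.imwrite("pics/m2.png",np.hstack([cv2.resize(s["img"][200:265,280:345,::-1],(390,390),interpolation=cv2.INTER_CUBIC),cv2.resize(t["img"][130:170,225:265,::-1],(390,390),interpolation=cv2.INTER_CUBIC)]))
# circle shifts, ccw, 10 deg steps from a0
for k in range(0,37): 
    a=a0+np.radians(10*k); p=np.array([.531,.072])+.055*np.array([np.cos(a),np.sin(a)])-o[:2]
    print(10*k,(p*1000).round(1),end="; ")
E
```

```text
scene pointer [ 0.0994 -0.0239] mark [ 0.1119 -0.0047] button [ 0.0571 -0.0229]
top pointer [ 0.1001 -0.0188] mark [ 0.1092 -0.0044] button [ 0.0512 -0.0247]
-147.1597440355655 0.05446839477833008
0 [-0.4 -0.3]; 10 [ 5.4 -7.9]; 20 [ 12.5 -14.3]; 30 [ 20.7 -19.4]; 40 [ 29.5 -23. ]; 50 [ 38.9 -25. ]; 60 [ 48.5 -25.4]; 70 [ 58.  -24.1]; 80 [ 67.1 -21.1]; 90 [ 75.6 -16.7]; 100 [ 83.2 -10.8]; 110 [89.6 -3.7]; 120 [94.7  4.4]; 130 [98.3 13.3]; 140 [100.3  22.7]; 150 [100.7  32.3]; 160 [99.4 41.8]; 170 [96.5 50.9]; 180 [92.  59.4]; 190 [86.1 66.9]; 200 [79.  73.4]; 210 [70.9 78.5]; 220 [62.  82.1]; 230 [52.6 84.1]; 240 [43.  84.5]; 250 [33.5 83.2]; 260 [24.4 80.2]; 270 [15.9 75.7]; 280 [ 8.4 69.9]; 290 [ 1.9 62.8]; 300 [-3.2 54.6]; 310 [-6.8 45.8]; 320 [-8.8 36.4]; 330 [-9.2 26.8]; 340 [-7.9 17.3]; 350 [-4.9  8.2]; 360 [-0.4 -0.3];
```

View pics/m2.png

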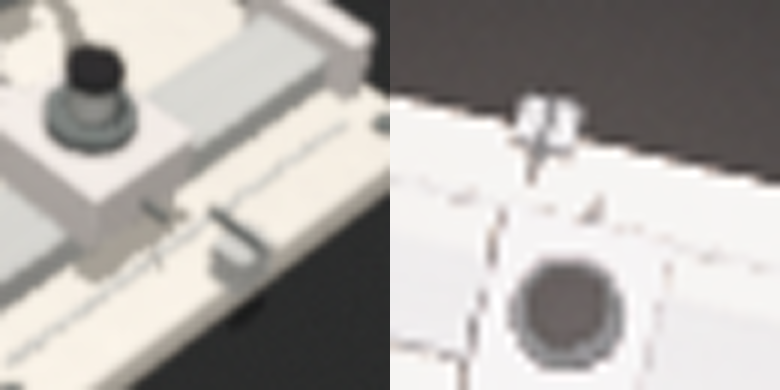

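To row units: 0.0391 m / 0.4 = 0.0978, 0.0297 m / 0.4 = 0.0743.

Request:
{"api": "servo_tool", "payload": {
  "commands": "0.0138 -0.0195 0 0; 0.0318 -0.0358 0 0; 0.052 -0.0483 0 0; 0.0743 -0.057 0 0; 0.0978 -0.062 0 0; 0.0978 -0.062 0 0"
}}

```text
time: 3.68
ee_pos: [0.5255, 0.0167, 0.1099]
eef_rot: [-3.141, -0.0, 2.905]
force: [0.6, 0.0, 9.4]
gripper_width: 0.171
gripper_force: 12.0
```

Request:
{"api": "servo_tool", "payload": {
  "commands": "0.024 -0.001 0.005 0; 0.0478 0.0023 0.005 0; 0.0705 0.0098 0.005 0; 0.0918 0.0208 0.005 0; 0.1108 0.0355 0.005 0; 0.1268 0.0533 0.005 0; 0.1395 0.0735 0.005 0; 0.1395 0.0735 0.005 0"
}}

```text
time: 4.35
ee_pos: [0.5811, 0.046, 0.1103]
eef_rot: [-3.139, -0.0, 2.905]
force: [8.6, -4.2, -5.2]
gripper_width: 0.169
gripper_force: 12.0
```

```bash
cat > circ.py <<'E'
from h import *
from scipy.optimize import least_squares
def run(P,a_from,step,n,R=.055):
    P=np.array(P)
    c=least_squares(lambda c:np.hypot(*(P-c).T)-R,[.531,.072]).x
    print("centre",c.round(4),"resid mm",((np.hypot(*(P-c).T)-R)*1e3).round(2),"angles",np.degrees(np.unwrap(np.arctan2(*(P-c).T[::-1]))).round(1))
    o=observe(); p=o["ee_pos"][:2]; d=p-c; a=np.arctan2(d[1],d[0]); print("r",np.hypot(*d),"force rad/tan",o["force"][:2]@d/np.hypot(*d),o["force"][:2]@[-np.sin(a),np.cos(a)])
    for k in range(1,n+1):
        b=a+np.radians(step*k); print(step*k,((c+R*np.array([np.cos(b),np.sin(b)])-p)*1e3).round(1),end="; ")
    print()
E
python3 -c "
from circ import *
P=[(.4853,.0425),(.5255,.0167),(.5811,.0460)]
run(P,0,10,10)"
```

```text
centre [0.5322 0.0713] resid mm [ 0.03 -0.03  0.03] angles [-148.5  -97.   -27.3]
r 0.05501374903378519 force rad/tan 9.53565618206325 0.19391910510202415
10 [3.6 8.9]; 20 [ 5.7 18.2]; 30 [ 6.1 27.8]; 40 [ 4.8 37.3]; 50 [ 1.9 46.5]; 60 [-2.5 54.9]; 70 [-8.4 62.5]; 80 [-15.4  69. ]; 90 [-23.5  74.1]; 100 [-32.4  77.8];
```

To row units: 0.0614 m / 0.4 = 0.1535, 0.0538 m / 0.4 = 0.1345.

Request:
{"api": "servo_tool", "payload": {
  "commands": "0.0113 0.0195 -0.0013 0; 0.0165 0.0428 -0.0013 0; 0.0175 0.0668 -0.0013 0; 0.0143 0.0905 -0.0013 0; 0.007 0.1135 -0.0013 0; -0.004 0.1345 -0.0013 0; -0.0188 0.1535 -0.0013 0; -0.0188 0.1535 -0.0013 0"
}}

```text
time: 5.02
ee_pos: [0.5729, 0.1084, 0.1103]
eef_rot: [-3.141, 0.0, 2.905]
force: [3.7, 3.8, -4.0]
gripper_width: 0.169
gripper_force: 12.0
```

```bash
python3 - <<'E'
from circ import *
import pickle
o=observe(); print(o["ee_pos"],o["force"])
run([(.4853,.0425),(.5255,.0167),(.5811,.0460),o["ee_pos"][:2]],0,10,8)
s=snapshot("scene"); pickle.dump(s,open("scene3.pkl","wb"))
s0=pickle.load(open("scene2.pkl","rb"))
cv2.imwrite("pics/m3.png",np.hstack([cv2.resize(q["img"][200:265,280:345,::-1],(390,390),interpolation=cv2.INTER_CUBIC) for q in (s0,s)]))
f=lambda x,y:(280+x/6-.5+1/12,200+y/6-.5+1/12)
print("before: pointer",sl(onz(s0,f(174,216),.052)).round(4),"mark",sl(onz(s0,f(212,208),.046)).round(4))
E
```

```text
[0.57287167 0.1084147  0.11032259] [ 3.73232607  3.75478096 -4.02905609]
centre [0.5322 0.0713] resid mm [ 0.06 -0.01  0.02  0.05] angles [-148.5  -97.   -27.4   42.4]
r 0.05504701393965563 force rad/tan 5.2881154726635975 0.2539147390356016
10 [-7.1  6.5]; 20 [-15.2  11.6]; 30 [-24.   15.3]; 40 [-33.4  17.4]; 50 [-43.   17.8]; 60 [-52.5  16.6]; 70 [-61.6  13.7]; 80 [-70.1   9.3]; 
before: pointer [ 0.1008 -0.0192] mark [ 0.1042 -0.0002]
```

View pics/m3.png

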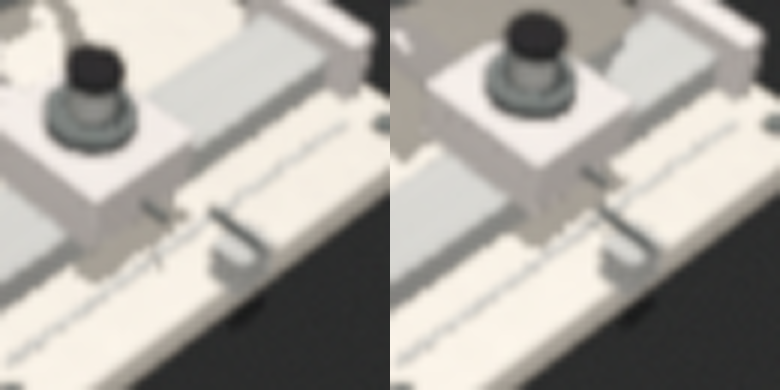

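In the right crop the pointer tip is near (222,182) and the mark tip near (210,208), so the pointer is now past the mark. I'll compute by how much.

```bash
python3 - <<'E'
from circ import *
import pickle
f=lambda x,y:(280+x/6-.42,200+y/6-.42)
s0=pickle.load(open("scene2.pkl","rb")); s=pickle.load(open("scene3.pkl","rb"))
print("pointer",sl(onz(s,f(222,183),.052)).round(4),"mark",sl(onz(s,f(212,208),.046)).round(4))
# button/block template motion
g0,g=[cv2.cvtColor(q["img"],cv2.COLOR_RGB2GRAY) for q in(s0,s)]
T=cv2.resize(g0,None,fx=6,fy=6,interpolation=cv2.INTER_CUBIC)[1240:1355,1725:1825]; G=cv2.resize(g,None,fx=6,fy=6,interpolation=cv2.INTER_CUBIC)[1150:1400,1650:1950]
r=cv2.matchTemplate(G,T,cv2.TM_CCOEFF_NORMED); _,v,_,l=cv2.minMaxLoc(r); d=(np.array(l)+[1650,1150]-[1725,1240])/6
b0=np.array(f(95,70)); print(v,d,"moved",(sl(onz(s,b0+d,.104))-sl(onz(s0,b0,.104))).round(4))
E
```

```text
pointer [0.1012 0.008 ] mark [ 0.1042 -0.0002]
0.8822190761566162 [ 8.5        -5.83333333] moved [-0.0009  0.0291]
```

To row units: -0.0087 m / 0.4 = -0.0218, 0.0076 m / 0.4 = 0.019.

Request:
{"api": "servo_tool", "payload": {
  "commands": "-0.0105 0.0103 0 0; -0.0218 0.019 0 0; -0.0218 0.019 0 0; -0.0218 0.019 0 0"
}}

```text
time: 5.4
ee_pos: [0.5645, 0.1156, 0.1103]
eef_rot: [3.142, 0.0, 2.905]
force: [5.6, 4.3, -3.7]
gripper_width: 0.168
gripper_force: 12.0
```

```bash
python3 - <<'E'
from circ import *
import pickle
o=observe(); print(o["ee_pos"],o["force"])
run([(.4853,.0425),(.5255,.0167),(.5811,.0460),(.5729,.1084),o["ee_pos"][:2]],0,-10,10)
s=snapshot("scene"); pickle.dump(s,open("scene4.pkl","wb"))
s0=pickle.load(open("scene3.pkl","rb"))
g0,g=[cv2.cvtColor(q["img"],cv2.COLOR_RGB2GRAY)[195:245,285:330].astype(np.float32) for q in(s0,s)]
print(cv2.phaseCorrelate(g0,g,cv2.createHanningWindow(g.shape[::-1],cv2.CV_32F)))
E
```

```text
[0.56454217 0.11563907 0.11032658] [ 5.57422566  4.26204188 -3.7375428 ]
centre [0.5322 0.0712] resid mm [ 0.03 -0.04  0.01  0.09 -0.09] angles [-148.5  -97.   -27.3   42.4   53.9]
r 0.054907893978097894 force rad/tan 6.726492709624281 -1.9978209451953455
-10 [ 7.3 -6.2]; -20 [ 13.3 -13.7]; -30 [ 17.9 -22.1]; -40 [ 21.1 -31.1]; -50 [ 22.6 -40.6]; -60 [ 22.4 -50.2]; -70 [ 20.5 -59.6]; -80 [ 17.1 -68.5]; -90 [ 12.1 -76.8]; -100 [  5.8 -84. ]; 
((1.114265811439516, -0.22707971388281578), 0.9426359488169352)
```

Now about 10 mm past the mark. Turn it back clockwise by 80°.

To row units: -0.0685 m / 0.4 = -0.1713, -0.0596 m / 0.4 = -0.149.

Request:
{"api": "servo_tool", "payload": {
  "commands": "0.0183 -0.0155 0 0; 0.0333 -0.0343 0 0; 0.0448 -0.0553 0 0; 0.0528 -0.0778 0 0; 0.0565 -0.1015 0 0; 0.056 -0.1255 0 0; 0.0513 -0.149 0 0; 0.0428 -0.1713 0 0"
}}

```text
time: 6.12
ee_pos: [0.5817, 0.0471, 0.1104]
eef_rot: [3.14, 0.0, 2.905]
force: [5.3, 7.9, -4.0]
gripper_width: 0.17
gripper_force: 12.0
```

```bash
python3 - <<'E'
from circ import *
import pickle
o=observe(); print(o["ee_pos"],o["force"])
run([(.4853,.0425),(.5255,.0167),(.5811,.0460),(.5729,.1084),o["ee_pos"][:2]],0,-5,4)
s=snapshot("scene"); t=snapshot("top"); pickle.dump((s,t),open("s5.pkl","wb"))
cv2.imwrite("pics/m5.png",np.hstack([cv2.resize(s["img"][205:260,290:340,::-1],(400,440),interpolation=cv2.INTER_CUBIC),cv2.resize(t["img"][130:174,225:265,::-1],(400,440),interpolation=cv2.INTER_CUBIC)]))
s0=pickle.load(open("scene3.pkl","rb"))
g0,g=[cv2.resize(cv2.cvtColor(q["img"],cv2.COLOR_RGB2GRAY),None,fx=8,fy=8,interpolation=cv2.INTER_CUBIC) for q in(s0,s)]
x0,y0,x1,y1=[8*v for v in(295,200,313,219)]
r=cv2.matchTemplate(g[y0-120:y1+120,x0-160:x1+160],g0[y0:y1,x0:x1],cv2.TM_CCOEFF_NORMED); _,v,_,l=cv2.minMaxLoc(r); d=(np.array(l)-[160,120])/8
b0=np.array([304,206.]); print(v,d,"moved since scene3",(sl(onz(s,b0+d,.1))-sl(onz(s0,b0,.1))).round(4))
E
```

```text
[0.58174129 0.04710806 0.11037485] [ 5.33743845  7.94888123 -4.00743781]
centre [0.5323 0.0713] resid mm [ 0.08 -0.02 -0.02  0.05  0.05] angles [-148.5  -97.1  -27.4   42.4  -26. ]
r 0.05505275203795914 force rad/tan 1.3090171627758649 9.484694833815006
-5 [-2.3 -4.2]; -10 [-5.  -8.2]; -15 [ -8.  -11.9]; -20 [-11.3 -15.4]; 
0.9041261672973633 [-2.     1.125] moved since scene3 [-0.0004 -0.0063]
```

View pics/m5.png

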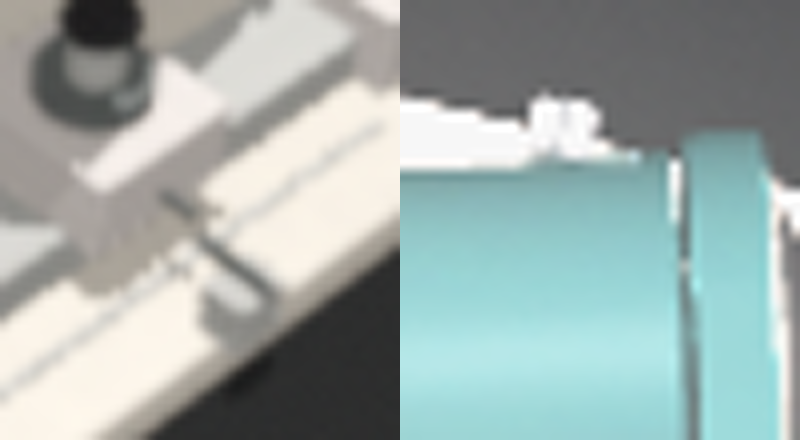

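To row units: -0.0066 m / 0.4 = -0.0165, -0.0039 m / 0.4 = -0.0098.

Request:
{"api": "servo_tool", "payload": {
  "commands": "-0.0045 -0.0085 0 0; -0.0098 -0.0165 0 0; -0.0098 -0.0165 0 0; -0.0098 -0.0165 0 0; -0.0098 -0.0165 0 0"
}}

```text
time: 6.63
ee_pos: [0.5775, 0.0403, 0.1104]
eef_rot: [-3.141, 0.0, 2.905]
force: [7.7, -0.8, -6.1]
gripper_width: 0.168
gripper_force: 12.0
```

To row units: 0.09 m / 0.4 = 0.225, 0.07 m / 0.4 = 0.175.

Request:
{"api": "servo_tool", "payload": {
  "commands": "0 0 0 0; 0 0 0 0; 0 0 0 0; 0 0 0 0; 0 0 0.05 0; 0 0 0.1125 0; 0 0 0.175 0; 0 0 0.225 0",
  "claw": 0
}}

```text
time: 7.3
ee_pos: [0.5769, 0.0409, 0.2031]
eef_rot: [3.141, 0.001, 2.905]
force: [0.6, -0.4, 0.7]
gripper_width: 0.497
gripper_force: 0.0
```

To row units: 0.162 m / 0.4 = 0.405, 0.14 m / 0.4 = 0.35.

Request:
{"api": "servo_tool", "payload": {
  "commands": "0.0625 -0.0075 0 0; 0.125 -0.0125 0 0; 0.2 -0.02 0 0; 0.275 -0.03 0 0; 0.35 -0.0375 0 0; 0.405 -0.0425 0 0; 0.405 -0.0425 0 0; 0.405 -0.0425 0 0"
}}

```text
time: 7.97
ee_pos: [0.7393, 0.0238, 0.2]
eef_rot: [-3.141, -0.002, 2.905]
force: [-0.1, 0.4, -1.0]
gripper_width: 0.499
gripper_force: 0.0
```

```bash
python3 - <<'E'
from circ import *
import pickle
o=observe(); print(o["ee_pos"],o["force"],o["time"])
w=snapshot("wrist"); s=snapshot("scene"); pickle.dump((w,s),open("s6.pkl","wb"))
# project expected pointer in wrist
R=cv2.Rodrigues(np.array(w["rvec"],float))[0]; K=np.array(w["mtx"])
def fp(p):
    c=R@p+np.array(w["tvec"]).ravel(); th=np.arctan2(np.hypot(c[0],c[1]),c[2]); return K[0,0]*th*c[:2]/np.hypot(c[0],c[1])+K[:2,2]
u=fp(wd(.101,0,.05)); print(u); x,y=[int(v) for v in u-[40,30]]
x=max(x,0);y=max(y,0); print("origin",x,y)
cv2.imwrite("pics/m6.png",cv2.resize(w["img"][y:y+60,x:x+80,::-1],(800,600),interpolation=cv2.INTER_CUBIC))
E
```

```text
[0.73928297 0.02375537 0.20001352] [-0.1453849   0.40921235 -0.99890342] 7.9667
[249.34263307 127.18954015]
origin 209 97
```

View pics/m6.png

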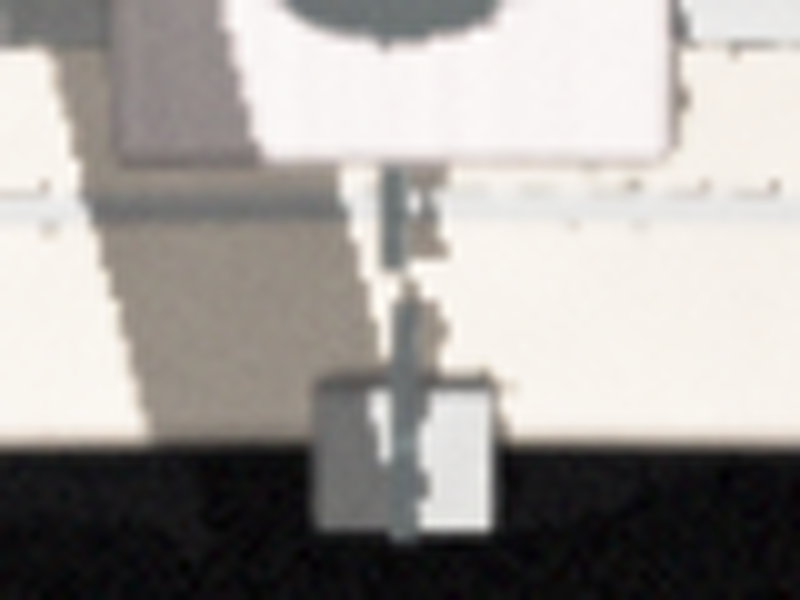

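Pointer and blade show clearly: the pointer column is near x=393 and the blade near 405 (10x crop). I'll compute this to sub-pixel.

```bash
python3 - <<'E'
from circ import *
import pickle
w,s=pickle.load(open("s6.pkl","rb"))
g=cv2.cvtColor(w["img"],cv2.COLOR_RGB2GRAY).astype(float)
print(g[112:140,244:256].astype(int))
def cen(rows,z,a=246,b=252):
    for v in rows:
        x=np.arange(a,b); q=g[v,a:b]; k=np.clip(200-q,0,None)
        u=(x*k).sum()/k.sum(); print(v,round(u,2),sl(onz(w,(u,v),z,True)).round(4))
cen(range(115,124),.052); print(); cen(range(126,135),.046,247,252)
E
```

```text
[[224 227 225 221 221 222 224 224 224 221 225 228]
 [224 221 206 170 163 170 169 169 172 180 217 221]
 [243 242 223 144 121 148 146 147 144 174 237 241]
 [243 233 205 133 118 144 146 138 153 186 228 232]
 [236 228 200 133 115 150 197 151 196 221 227 227]
 [228 232 211 133 117 152 217 145 181 229 232 233]
 [221 231 210 135 110 130 163 126 150 229 232 232]
 [233 240 223 139 116 138 137 134 159 236 243 241]
 [233 241 223 140 119 146 143 138 167 237 244 244]
 [182 236 226 135 115 144 142 144 144 189 242 245]
 [162 235 226 138 117 146 162 159 164 184 242 245]
 [162 235 228 153 130 171 236 241 240 241 244 245]
 [158 231 239 215 202 193 235 243 244 244 244 245]
 [145 174 238 242 238 172 179 242 244 244 245 244]
 [145 163 239 244 232 161 155 231 237 244 245 245]
 [146 161 238 242 172 130 121 157 177 241 244 245]
 [147 155 225 240 154 116 119 143 160 230 244 244]
 [139 145 173 235 149 112 122 142 148 179 241 244]
 [144 146 165 234 145 112 132 144 143 175 241 244]
 [141 141 163 233 144 112 132 143 155 214 243 244]
 [142 145 157 204 134 115 125 144 168 239 243 243]
 [133 133 136 139 116 110 119
[... 154 characters left out ...]
120 182 190 199 193]
 [112 128 213 220 134 110 111 131 213 229 227 227]
 [112 128 216 224 135 112 115 144 224 232 229 229]
 [110 120 167 219 132 112 127 202 227 229 227 228]]
115 248.88 [ 0.0879 -0.0004]
116 248.54 [ 0.089  -0.0008]
117 248.58 [ 0.09   -0.0008]
118 248.9 [ 0.0911 -0.0004]
119 248.97 [ 0.0922 -0.0004]
120 248.94 [ 0.0932 -0.0004]
121 248.86 [ 0.0943 -0.0005]
122 248.69 [ 0.0953 -0.0007]
123 247.88 [ 0.0964 -0.0015]

126 249.54 [0.1    0.0002]
127 249.62 [0.1011 0.0003]
128 249.56 [0.1022 0.0002]
129 249.52 [0.1033 0.0002]
130 249.47 [1.043e-01 1.000e-04]
131 249.47 [1.054e-01 1.000e-04]
132 249.43 [1.065e-01 1.000e-04]
133 249.01 [ 0.1076 -0.0004]
134 249.01 [ 0.1087 -0.0004]
```

To row units: -0.162 m / 0.4 = -0.405, 0.017 m / 0.4 = 0.0425.

Request:
{"api": "servo_tool", "payload": {
  "commands": "-0.0625 0.0075 0 0; -0.125 0.0125 0 0; -0.2 0.02 0 0; -0.275 0.03 0 0; -0.35 0.0375 0 0; -0.405 0.0425 0 0; -0.405 0.0425 0 0"
}}

```text
time: 8.65
ee_pos: [0.5734, 0.0414, 0.2024]
eef_rot: [3.141, 0.002, 2.906]
force: [-0.0, -0.6, -0.1]
gripper_width: 0.502
gripper_force: 0.0
```

```bash
python3 - <<'E'
from circ import *
import pickle
s5=pickle.load(open("s5.pkl","rb"))[0]; s6=pickle.load(open("s6.pkl","rb"))[1]; s3=pickle.load(open("scene3.pkl","rb"))
up=lambda q:cv2.resize(cv2.cvtColor(q["img"],cv2.COLOR_RGB2GRAY),None,fx=8,fy=8,interpolation=cv2.INTER_CUBIC)
for a,b,n in((s5,s6,"5->6"),(s3,s6,"3->6"),(s3,s5,"3->5")):
    g0,g=up(a),up(b); b0=np.array([304,206.]) 
    for x0,y0,x1,y1 in((293,196,313,216),(295,205,320,235)):
        X0,Y0,X1,Y1=[8*v for v in(x0,y0,x1,y1)]
        r=cv2.matchTemplate(g[Y0-120:Y1+120,X0-160:X1+160],g0[Y0:Y1,X0:X1],cv2.TM_CCOEFF_NORMED); _,v,_,l=cv2.minMaxLoc(r); d=(np.array(l)-[160,120])/8
        print(n,round(v,3),d,(sl(onz(b,b0+d,.09))-sl(onz(a,b0,.09))).round(4))
w=snapshot("wrist"); h=cv2.cvtColor(w["img"],cv2.COLOR_RGB2HSV)
m=((h[...,0]>8)&(h[...,0]<30)&(h[...,1]>110)&(h[...,2]>70)).astype(np.uint8); m[215:]=0
n,L,st,ce=cv2.connectedComponentsWithStats(m)
for i in range(1,n):
    if st[i,4]>60: print(st[i],ce[i], onz(w,(ce[i][0],st[i,1]+st[i,3]-6),.143,True).round(4))
print(observe()["ee_pos"])
E
```

```text
5->6 0.904 [-0.5  0.5] [ 0.0004 -0.0022]
5->6 0.934 [-0.5    0.125] [-0.0005 -0.0012]
3->6 0.737 [-2.375  1.5  ] [-0.0001 -0.0081]
3->6 0.861 [-2.375  1.25 ] [-0.0007 -0.0074]
3->5 0.864 [-2.    1.25] [-0.0001 -0.0068]
3->5 0.886 [-1.875  1.25 ] [ 0.0001 -0.0066]
[448   0  26  26 229] [456.76419214  12.32751092] [0.4472 0.2607 0.143 ]
[241 188  19  27 439] [250.44646925 202.10022779] [0.5743 0.041  0.143 ]
[  0 199  21  16 258] [  8.13565891 207.63178295] [ 0.5188 -0.2094  0.143 ]
[0.57507861 0.04122687 0.20245712]
```

To row units: -0.09 m / 0.4 = -0.225, -0.085 m / 0.4 = -0.2125.

Request:
{"api": "servo_tool", "payload": {
  "commands": "0 0 -0.05 0; 0 0 -0.1125 0; 0 0 -0.175 0; 0 0 -0.2125 0; 0 0 -0.225 0; 0 0 -0.225 0"
}}

```text
time: 9.2
ee_pos: [0.5766, 0.0409, 0.1101]
eef_rot: [-3.141, -0.002, 2.905]
force: [0.2, -0.5, -0.2]
gripper_width: 0.5
gripper_force: 0.0
```

Request:
{"api": "servo_tool", "payload": {
  "commands": "0 0 0 0; 0 0 0 0; 0 0 0 0; 0 0 0 0; 0 0 0 0; 0 0 0 0",
  "claw": -1
}}

```text
time: 9.7
ee_pos: [0.5771, 0.0409, 0.1117]
eef_rot: [3.141, 0.001, 2.905]
force: [0.7, -0.1, 1.8]
gripper_width: 0.167
gripper_force: 12.0
```

```bash
python3 - <<'E'
from circ import *
o=observe(); print(o["ee_pos"],o["force"],o["gripper_width"])
run([(.4853,.0425),(.5255,.0167),(.5811,.0460),(.5729,.1084),o["ee_pos"][:2]],0,10,7)
E
```

```text
[0.57711284 0.04092654 0.11168792] [ 0.72617072 -0.08984282  1.8220065 ] 0.1673246450909439
centre [0.532  0.0715] resid mm [-0.04  0.19  0.35  0.09 -0.48] angles [-148.1  -96.7  -27.4   42.   -34.1]
r 0.05452194881870146 force rad/tan 0.6515527770361368 0.33297842504146935
10 [5.1 8.1]; 20 [ 8.2 17.2]; 30 [ 9.7 26.6]; 40 [ 9.6 36.2]; 50 [ 7.8 45.6]; 60 [ 4.3 54.6]; 70 [-0.6 62.8];
```

To row units: 0.0549 m / 0.4 = 0.1373, 0.001 m / 0.4 = 0.0025.

Request:
{"api": "servo_tool", "payload": {
  "commands": "0.0118 0.021 0.0025 0; 0.0195 0.0435 0.0025 0; 0.0235 0.0673 0.0025 0; 0.023 0.0913 0.0025 0; 0.0185 0.1148 0.0025 0; 0.01 0.1373 0.0025 0; 0.01 0.1373 0.0025 0; 0.01 0.1373 0.0025 0"
}}

```text
time: 10.37
ee_pos: [0.5803, 0.097, 0.1118]
eef_rot: [-3.141, -0.001, 2.907]
force: [-3.6, -1.9, -4.4]
gripper_width: 0.171
gripper_force: 12.0
```

To row units: -0.0483 m / 0.4 = -0.1208, -0.044 m / 0.4 = -0.11.

Request:
{"api": "servo_tool", "payload": {
  "commands": "0.0085 -0.0225 0 0; 0.013 -0.046 0 0; 0.0135 -0.07 0 0; 0.0095 -0.0938 0 0; 0.004 -0.11 0 0; -0.0003 -0.1208 0 0; -0.0003 -0.1208 0 0; -0.0003 -0.1208 0 0"
}}

```text
time: 11.03
ee_pos: [0.5806, 0.0467, 0.112]
eef_rot: [3.141, -0.0, 2.904]
force: [-1.2, 1.3, -6.9]
gripper_width: 0.17
gripper_force: 12.0
```

```bash
python3 - <<'E'
from circ import *
o=observe(); print(o["ee_pos"],o["force"],o["time"])
run([(.5771,.0409),o["ee_pos"][:2]],0,10,1)
d=o["ee_pos"][:2]-[.5316,.0718]; print(np.degrees(np.arctan2(d[1],d[0])),"target -26.4")
E
```

```text
[0.58062137 0.04666613 0.11197585] [-1.19206014  1.27699569 -6.85656897] 11.0333
centre [0.532  0.0724] resid mm [0. 0.] angles [-34.9 -27.9]
r 0.055000001034851156 force rad/tan -1.6509559420137954 0.5710252675615743
10 [3.7 8.8]; 
-27.144786062239792 target -26.4
```

To row units: 0.089 m / 0.4 = 0.2225, 0.07 m / 0.4 = 0.175.

Request:
{"api": "servo_tool", "payload": {
  "commands": "0 0 0 0; 0 0 0 0; 0 0 0 0; 0 0 0 0; 0 0 0.05 0; 0 0 0.1125 0; 0 0 0.175 0; 0 0 0.2225 0",
  "claw": 0
}}

```text
time: 11.7
ee_pos: [0.5811, 0.0475, 0.2035]
eef_rot: [3.141, 0.002, 2.905]
force: [-0.5, 1.0, 0.1]
gripper_width: 0.501
gripper_force: 0.0
```

To row units: 0.158 m / 0.4 = 0.395, 0.14 m / 0.4 = 0.35.

Request:
{"api": "servo_tool", "payload": {
  "commands": "0.0625 -0.0075 0 0; 0.125 -0.015 0 0; 0.2 -0.025 0 0; 0.275 -0.0375 0 0; 0.35 -0.05 0 0; 0.395 -0.0575 0 0; 0.395 -0.0575 0 0; 0.395 -0.0575 0 0"
}}

```text
time: 12.37
ee_pos: [0.7391, 0.0244, 0.2004]
eef_rot: [-3.141, -0.001, 2.905]
force: [-0.6, 0.6, 0.3]
gripper_width: 0.499
gripper_force: 0.0
```

```bash
python3 - <<'E'
from circ import *
import pickle
o=observe(); print(o["ee_pos"],o["force"],o["time"])
w=snapshot("wrist"); s=snapshot("scene"); t=snapshot("top"); pickle.dump((w,s,t),open("s7.pkl","wb"))
g=cv2.cvtColor(w["img"],cv2.COLOR_RGB2GRAY); print(g[110:140,243:257])
a=cv2.resize(w["img"][80:140,213:285,::-1],(500,417),interpolation=cv2.INTER_CUBIC); b=cv2.resize(s["img"][185:245,290:330,::-1],(278,417),interpolation=cv2.INTER_CUBIC)
cv2.imwrite("pics/m7.png",np.hstack([a,b]))
E
```

```text
[0.73909697 0.02439119 0.20037945] [-0.60410944  0.55101614  0.28493387] 12.3667
[[246 245 247 246 246 246 246 246 247 247 245 244 246 247]
 [244 244 245 245 245 244 244 244 245 245 244 243 244 245]
 [236 235 237 237 235 234 232 234 234 236 233 234 234 235]
 [220 221 219 218 205 186 184 182 186 189 199 215 218 220]
 [233 233 232 230 191 130 117 129 139 150 206 230 230 231]
 [232 235 233 221 181 121 110 118 129 145 207 217 218 224]
 [221 232 231 220 178 123 115 113 119 123 157 213 219 221]
 [220 232 234 231 187 126 110 112 120 123 149 227 231 232]
 [216 231 234 230 187 127 113 117 116 118 145 229 233 232]
 [174 233 239 237 196 126 118 159 137 132 158 233 239 239]
 [159 235 243 241 199 128 117 175 142 142 163 205 242 245]
 [160 236 244 242 199 127 119 175 145 163 234 240 244 246]
 [160 234 243 242 201 128 117 143 163 181 241 244 245 245]
 [143 175 238 241 202 133 130 195 238 241 243 244 244 245]
 [139 163 238 242 215 182 185 227 243 244 244 244 246 244]
 [141 161 237 244 242 241 233 235 242 244 244 244 245 244]
 [143 160 228 243 239 233 174 174 231 236 243 245 245 245]
 [144 143 172 237 197 168 130 142 158 179 242 245 244 244]
 [141 145 164 236 177 124 118 139 145 166 241 244 244 245]
 [142 144 163 234 173 118 116 131 143 169 241 244 245 244]
 [145 145 155 213 163 119 110 133 146 168 227 243 244 244]
 [147 142 143 159 150 120 113 137 153 207 225 243 243 244]
 [144 142 146 143 148 119 113 135 160 238 243 246 244 244]
 [143 139 140 143 145 115 113 132 153 216 241 242 242 238]
 [115 114 114 113 122 112 110 112 112 139 192 201 201 192]
 [ 85  87  98 100 105 114 107  93 101 100 113 114 113 114]
 [ 96 110 167 176 146 116 111 111 177 181 186 185 183 181]
 [106 113 164 211 154 115 110 128 213 222 226 224 224 219]
 [115 114 135 216 169 116 110 132 221 230 230 229 229 226]
 [114 109 132 217 179 121 114 140 225 231 228 228 227 226]]
```

View pics/m7.png

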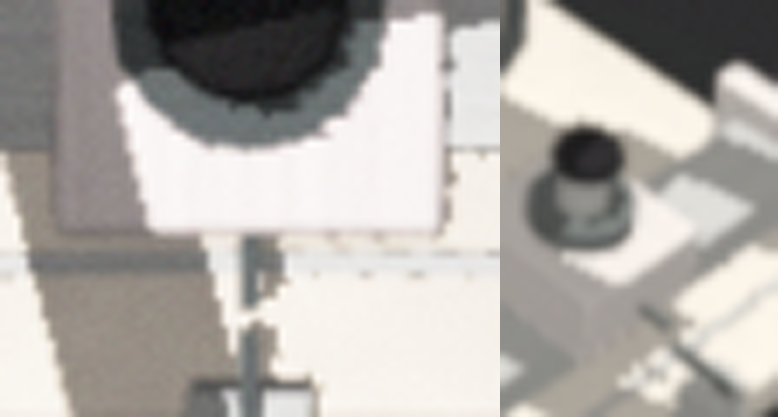

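The pointer at column about 248.5 and blade at about 248.7 agree to within 0.2 mm. Next is the button: estimate its position and height, then close the fingers.

To row units: -0.1005 m / 0.4 = -0.2513, -0.08 m / 0.4 = -0.2.

Request:
{"api": "servo_tool", "payload": {
  "commands": "-0.0625 0.015 0 0; -0.1375 0.03 0 0; -0.2 0.0425 0 0; -0.2513 0.055 0 0; -0.2513 0.055 -0.05 0; -0.2513 0.055 -0.1 0; -0.2513 0.055 -0.15 0; -0.2513 0.055 -0.15 0",
  "claw": -1,
  "force": 20
}}

```text
time: 13.18
ee_pos: [0.6361, 0.0467, 0.1378]
eef_rot: [-3.141, -0.004, 2.906]
force: [-0.2, -0.5, -1.0]
gripper_width: 0.012
gripper_force: 0.0
```

```bash
python3 - <<'E'
from circ import *
import pickle
w,s,t=pickle.load(open("s7.pkl","rb"))
o=observe(); print(o["ee_pos"],o["force"],o["gripper_width"],o["time"])
c,d=ray(s,((587-500)/6.95+290-.4,142/6.95+185-.4))
for z in (.09,.095,.1,.105,.11,.115): print(z,sl(c+d*(z-c[2])/d[2]).round(4))
# collar centre in the wrist view (visible arc, z=.078): crop scale 6.944, origin 213,80
f=lambda x,y:(213+x/6.944-.4,80+y/6.944-.4)
for p in((118,45),(383,45),(250,147)): print("collar",sl(onz(w,f(*p),.078,True)).round(4))
E
```

```text
[0.6360556  0.04671525 0.13781903] [-0.15981837 -0.47073069 -0.98776339] 0.012016038878963674 13.1833
0.09 [0.0455 0.0132]
0.095 [0.049  0.0088]
0.1 [0.0526 0.0044]
0.105 [0.0561 0.    ]
0.11 [ 0.0597 -0.0044]
0.115 [ 0.0632 -0.0088]
collar [ 0.0585 -0.018 ]
collar [0.0586 0.0184]
collar [0.073  0.0001]
```

To row units: -0.029 m / 0.4 = -0.0725, -0.026 m / 0.4 = -0.065.

Request:
{"api": "servo_tool", "payload": {
  "commands": "0 0 -0.02 0; 0 0 -0.04 0; 0 0 -0.055 0; 0 0 -0.065 0; 0 0 -0.0725 0; 0 0 -0.0725 0; 0 0 -0.0725 0"
}}

```text
time: 13.77
ee_pos: [0.6383, 0.0466, 0.1123]
eef_rot: [3.142, 0.0, 2.905]
force: [0.4, -0.5, 0.8]
gripper_width: 0.006
gripper_force: 0.0
```

To row units: -0.003 m / 0.4 = -0.0075, -0.0025 m / 0.4 = -0.0063.

Request:
{"api": "servo_tool", "payload": {
  "commands": "0 0 -0.0013 0; 0 0 -0.0025 0; 0 0 -0.0038 0; 0 0 -0.005 0; 0 0 -0.0063 0; 0 0 -0.0075 0; 0 0 -0.0075 0; 0 0 -0.0075 0"
}}

```text
time: 14.43
ee_pos: [0.6382, 0.0465, 0.1091]
eef_rot: [-3.142, -0.0, 2.905]
force: [-0.4, 0.4, -0.4]
gripper_width: 0.008
gripper_force: 0.0
```

To row units: -0.003 m / 0.4 = -0.0075, -0.0025 m / 0.4 = -0.0063.

Request:
{"api": "servo_tool", "payload": {
  "commands": "0 0 -0.0013 0; 0 0 -0.0025 0; 0 0 -0.0038 0; 0 0 -0.005 0; 0 0 -0.0063 0; 0 0 -0.0075 0; 0 0 -0.0075 0; 0 0 -0.0075 0"
}}

```text
time: 15.1
ee_pos: [0.6382, 0.0465, 0.1061]
eef_rot: [-3.142, -0.0, 2.905]
force: [-0.7, -0.5, 0.6]
gripper_width: 0.003
gripper_force: 0.0
```

To row units: -0.0025 m / 0.4 = -0.0063, -0.002 m / 0.4 = -0.005.

Request:
{"api": "servo_tool", "payload": {
  "commands": "0 0 -0.0013 0; 0 0 -0.0025 0; 0 0 -0.0038 0; 0 0 -0.005 0; 0 0 -0.0063 0; 0 0 -0.0063 0"
}}

```text
time: 15.6
ee_pos: [0.6382, 0.0465, 0.1035]
eef_rot: [-3.142, -0.0, 2.905]
force: [0.3, -0.6, -0.5]
gripper_width: 0.004
gripper_force: 0.0
```

To row units: -0.0025 m / 0.4 = -0.0063, -0.002 m / 0.4 = -0.005.

Request:
{"api": "servo_tool", "payload": {
  "commands": "0 0 -0.0013 0; 0 0 -0.0025 0; 0 0 -0.0038 0; 0 0 -0.005 0; 0 0 -0.0063 0; 0 0 -0.0063 0"
}}

```text
time: 16.1
ee_pos: [0.6383, 0.0465, 0.1012]
eef_rot: [3.142, 0.0, 2.905]
force: [0.0, -0.2, 3.7]
gripper_width: 0.006
gripper_force: 1.6
```

To row units: -0.002 m / 0.4 = -0.005, -0.0016 m / 0.4 = -0.004.

Request:
{"api": "servo_tool", "payload": {
  "commands": "0 0 -0.001 0; 0 0 -0.002 0; 0 0 -0.003 0; 0 0 -0.004 0; 0 0 -0.005 0; 0 0 -0.005 0"
}}

```text
time: 16.6
ee_pos: [0.6382, 0.0465, 0.099]
eef_rot: [-3.142, -0.0, 2.905]
force: [1.0, -0.7, 2.8]
gripper_width: 0.004
gripper_force: 1.4
```

To row units: -0.0012 m / 0.4 = -0.003, -0.0008 m / 0.4 = -0.002.

Request:
{"api": "servo_tool", "payload": {
  "commands": "0 0 -0.001 0; 0 0 -0.002 0; 0 0 -0.003 0; 0 0 -0.003 0; 0 0 -0.003 0"
}}

```text
time: 17.02
ee_pos: [0.6382, 0.0465, 0.0979]
eef_rot: [-3.142, -0.0, 2.905]
force: [1.0, -0.7, 3.4]
gripper_width: 0.003
gripper_force: 1.3
```

To row units: -0.0016 m / 0.4 = -0.004, -0.0012 m / 0.4 = -0.003.

Request:
{"api": "servo_tool", "payload": {
  "commands": "0 0 -0.001 0; 0 0 -0.002 0; 0 0 -0.003 0; 0 0 -0.004 0; 0 0 -0.004 0; 0 0 -0.004 0"
}}

```text
time: 17.52
ee_pos: [0.6383, 0.0465, 0.0964]
eef_rot: [-3.142, -0.0, 2.905]
force: [-0.1, 0.5, 4.6]
gripper_width: 0.003
gripper_force: 1.8
```

To row units: -0.0016 m / 0.4 = -0.004, -0.0012 m / 0.4 = -0.003.

Request:
{"api": "servo_tool", "payload": {
  "commands": "0 0 -0.001 0; 0 0 -0.002 0; 0 0 -0.003 0; 0 0 -0.004 0; 0 0 -0.004 0; 0 0 -0.004 0"
}}

```text
time: 18.02
ee_pos: [0.6385, 0.0465, 0.0957]
eef_rot: [3.141, 0.001, 2.905]
force: [-2.0, -0.1, 11.4]
gripper_width: 0.006
gripper_force: 5.5
```

To row units: -0.0011 m / 0.4 = -0.0028, -0.0009 m / 0.4 = -0.0023.

Request:
{"api": "servo_tool", "payload": {
  "commands": "0 0 -0.0008 0; 0 0 -0.0015 0; 0 0 -0.0023 0; 0 0 -0.0028 0; 0 0 -0.0028 0; 0 0 -0.0028 0; 0 0 -0.0028 0; 0 0 -0.0028 0"
}}

```text
time: 18.68
ee_pos: [0.6387, 0.0466, 0.0952]
eef_rot: [3.141, 0.002, 2.905]
force: [-3.8, -0.7, 14.9]
gripper_width: 0.004
gripper_force: 7.6
```

To row units: -0.0004 m / 0.4 = -0.001, -0.0002 m / 0.4 = -0.0005.

Request:
{"api": "servo_tool", "payload": {
  "commands": "0 0 -0.0005 0; 0 0 -0.001 0; 0 0 -0.001 0; 0 0 -0.001 0; 0 0 -0.001 0; 0 0 -0.001 0"
}}

```text
time: 19.18
ee_pos: [0.6388, 0.0465, 0.095]
eef_rot: [3.141, 0.002, 2.905]
force: [-4.8, 0.3, 17.4]
gripper_width: 0.007
gripper_force: 8.4
```

To row units: 0.105 m / 0.4 = 0.2625, 0.09 m / 0.4 = 0.225.

Request:
{"api": "servo_tool", "payload": {
  "commands": "0 0 0.0025 0; 0 0 0.0075 0; 0 0 0.015 0; 0 0 0.03 0; 0 0 0.075 0; 0 0 0.15 0; 0 0 0.225 0; 0 0 0.2625 0"
}}

```text
time: 19.85
ee_pos: [0.6388, 0.0466, 0.2021]
eef_rot: [3.141, 0.003, 2.905]
force: [0.9, 0.5, 0.3]
gripper_width: 0.003
gripper_force: 0.0
```

To row units: 0.1005 m / 0.4 = 0.2513, 0.08 m / 0.4 = 0.2.

Request:
{"api": "servo_tool", "payload": {
  "commands": "0.0625 -0.015 0 0; 0.1375 -0.03 0 0; 0.2 -0.0425 0 0; 0.2513 -0.055 0 0; 0.2513 -0.055 0 0; 0.2513 -0.055 0 0; 0.2513 -0.055 0 0"
}}

```text
time: 20.43
ee_pos: [0.7382, 0.0247, 0.1976]
eef_rot: [-3.141, -0.001, 2.905]
force: [0.3, 0.1, -0.3]
gripper_width: 0.005
gripper_force: 0.0
```

```bash
python3 - <<'E'
from circ import *
import pickle
o=observe(); print(o["ee_pos"],o["force"],o["time"])
w=snapshot("wrist"); c,d=ray(w,(256,192)); print(c)
R=cv2.Rodrigues(np.array(w["rvec"],float))[0]; K=np.array(w["mtx"])
q=R@wd(.101,0,.05)+np.array(w["tvec"]).ravel(); th=np.arctan2(np.hypot(q[0],q[1]),q[2]); u=(K[0,0]*th*q[:2]/np.hypot(q[0],q[1])+K[:2,2]).astype(int); print(u)
cv2.imwrite("pics/m8.png",cv2.resize(w["img"][max(u[1]-45,0):u[1]+15,u[0]-40:u[0]+40,::-1],(800,600),interpolation=cv2.INTER_CUBIC))
E
```

```text
[0.73822008 0.02465743 0.19762356] [ 0.3040019   0.09012751 -0.25089136] 20.4333
[0.65888046 0.04380794 0.36390783]
[248 128]
```

View pics/m8.png

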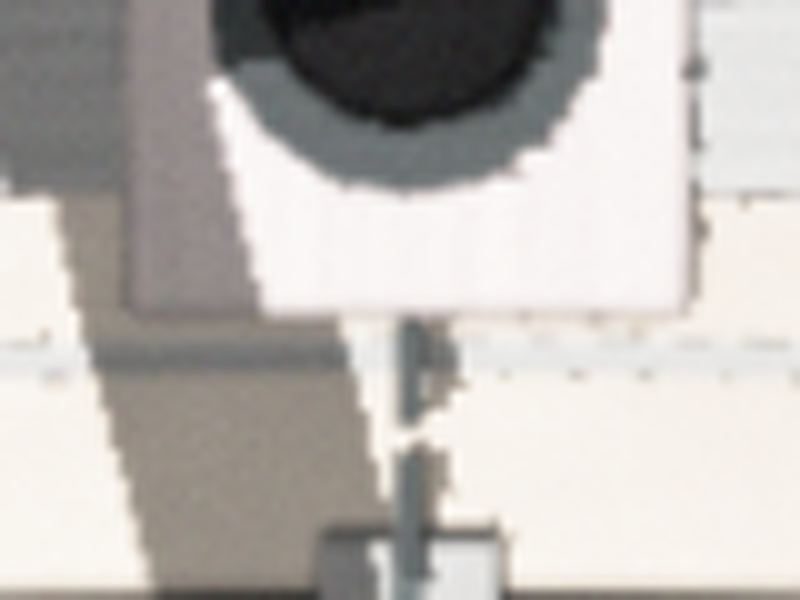

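The pointer (x≈410) and blade (x≈410) are still in line after the button push, and the arm is clear of everything. I'm handing in.

```bash
python3 -c "
from plant import finish_job
print(finish_job())"
```

```text
the job is handed in; nothing more can be done
None
```

I ran the pointer about 10 mm past the mark, brought it back level (within about 0.2 mm by camera) on a clockwise pull, pushed the clamp button firm at about 17 N (18 N with side load), backed the arm clear and handed the job in at about 20.5 s; the first clockwise stop was about 1.4 mm off, so I re-gripped and repeated it with a smaller overrun (about 3 mm), and no verdict came back.

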